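Put the leak-test chamber under vacuum

TASK

Put the bottles in the clear chamber under vacuum: first shut the small vent valve by turning its wing handle clockwise (seen from above) until it stands square across its pipe, fully home against its stop. Then open the larger pump valve by swinging its lever anticlockwise until you feel it come up firmly against the stop bolt, without straining it past that, and leave the lever resting against the bolt. The stop bolt was set by hand, so feel for it; do not disturb the loose things around.

Things in the scene. Friction and masses are not known exactly. Their poses are not given: they have to be found in the camera images.
- tester: Vacuum leak tester, one fixed unit: cabinet 370 x 380 mm, deck 60 mm above the table; origin 15 mm before its centre, x axis to its back. At the back a clear chamber, 160 mm across, centre 108 mm behind the origin, lid top 109 mm and knob top 134 mm above the deck. A brass header pipe runs in front of it; two valves branch from it to the front, 180 mm apart, left or right varies.
- pump_valve: Larger brass ball valve, 30 mm across, with the lever; fixed. Origin on the stem axis at deck height, x axis along its pipe towards the header, z up. A steel quadrant plate (54 mm radius, top 65 mm above the deck) under the lever carries the stop bolt: upright, 8 mm thick, 44 mm from the stem axis, top 94 mm above the deck; the lever meets it after 68 to 92 degrees from square across.
- pump_lever: The pump valve's lever, turning on the upright stem; origin on the stem axis at deck height, x axis along the lever to its end, 96 mm out. Shut it points along the valve's +y, square across the pipe (starts within 6 degrees of that); it opens anticlockwise seen from above, towards the valve's -x, until its leading side meets the bolt. It drags with 0.35 N m and stays where left.
- lever_grip (a point): Middle of the lever's black sleeve, 72 mm from the stem axis, 89.5 mm above the deck, axes as the lever; sleeve 18 mm wide, 11 mm high, 36 to 96 mm from the axis. The drag is about 5 N here; on the bolt it rises by some 8 N per mm. 5 to 12 N more than the drag is a firm push (the bolt must bear at least 4 N); some 25 N more (40 N on the bolt) strains it.
- vent_valve: The smaller brass ball valve, 23 mm across, with the wing handle and a bronze silencer on its outlet. Fixed. Origin on the stem axis at deck height; x axis along the pipe towards the header, z up.
- wing_grip (a point): Centre of the vent valve's metal wing handle, on the stem axis, 86 mm above the deck; the wing is 44 mm long (along this point's x), 10 mm thick, 22 mm high.
- vent_wing (a joint): Turn of the vent wing in rad: 0 fully open (wing along the pipe), growing clockwise seen from above to the rigid stop at 1.571 (wing square across the pipe, shut). Starts between 0 and 0.35; drags with 0.15 N m and stays where it is left.
- flask_small: Loose amber bottle with a white pump, 40 x 24 mm, 60 mm tall, on the deck between the valves near the front edge. Bystander.
- overcap: Loose brass cap, 26 mm across and 26 mm tall, on the deck near the front left corner. Bystander.
- flask_a: Loose amber bottle with brass cap, 56 x 28 mm, 96 mm tall, on the table. Bystander.
- flask_b: As flask_a.
- flask_c: Loose amber bottle with white pump, 56 x 28 mm, 86 mm tall, on the table. Bystander.
- carton: Loose white folding carton, 50 x 75 mm, 105 mm tall, on the table. Bystander.
- loupe: Loose black inspection loupe, 40 mm across, 42 mm tall, on the table. Bystander.
- spanner: Loose steel spanner lying on the table. Bystander.

How it is judged (in metres and radians):
On the way, in this order (a step that is already met when the one before it is completed fails the run):
1. the vent wing is turned fully shut, home against its stop (value of joint vent_wing above 1.52 rad), for 0.2 s.
2. the pump lever is run up firmly against the stop bolt (contact force between pump_lever and pump_valve above 4 N and angle between the x axis of lever_grip and the x axis of pump_valve, either way round below 0.45 rad), for 0.2 s.
At the end, for the whole second after the job is handed in: The vent wing stands shut, within 3 degrees of its stop; the pump lever points along its pipe (within 26 degrees) and rests, at standstill, against the stop bolt (at least 0.5 N left between them); nothing loose has been moved (value of joint vent_wing above 1.52 rad and contact force between pump_lever and pump_valve above 0.5 N and angle between the x axis of lever_grip and the x axis of pump_valve, either way round below 0.45 rad and angular speed of pump_lever below 0.05 rad/s); the robot touches nothing.
It fails at once if the stop bolt is strained (over 40 N between lever and bolt) (contact force between pump_lever and pump_valve above 40 N).
It fails at once if the pump valve is opened (over 30 degrees) while the vent is not yet shut (angle between the x axis of lever_grip and the y axis of pump_valve, either way round above 0.52 rad and value of joint vent_wing below 1.4 rad).
It fails at once if a loose thing is moved by over 20 mm or tipped over (distance of any of flask_small, overcap, flask_a, flask_b, flask_c, carton, loupe, spanner from where it was at the start of the episode above 0.02 m or angle between any of flask_small, overcap, flask_a, flask_b, flask_c, carton, loupe's own z axis and vertical above 0.6 rad).
It also fails if it takes over 62 s, if anything falls off the work surface, if the arm or the gripper's body presses on something with over 40 N, if the wrist force passes 120 N, or if a joint passes its speed limit or range.

ROBOT

A 6-joint arm with a two-finger parallel gripper is mounted at the origin on the work surface. World frame = base frame: x ahead of the robot, y to its left, z up, the work surface at z = 0. Lengths are in mm, angles in degrees, forces in N, time in s.
With the tool pointing down it reaches from about 325 to 925 mm from the base axis. Payload 3.1 kg.
Tool frame: the origin (TCP) lies at the very end of the fingers, on their centre line; the grasp point (between the pads) lies grasp_offset behind it (grasp_offset is the distance from the TCP to the grasp point, in mm); z points along the fingers, y is the line along which they close (so a half turn about z gives the same grasp; the last joint's range is limited). The gripper opens to 85 mm and grips with 20 to 120 N. Pads are 22 mm wide; open, the fingers measure 114 mm over their backs; the gripper's body (76 mm by 85 mm) begins 54 mm behind the grasp point. The pads swing forward as they close: fully open they stand 13 mm farther back than shut.
Start: joints at [-78.621, 12.427, 92.441, -0, 75.132, -6.429], TCP at [191.159, -595.061, 231.3] pointing down, gripper open.
Joint ranges: [-157.48, 157.48], [-44.54, 120.13], [17.64, 146.25], [-64.5, 244.5], [7.68, 150.69], [-147.95, 147.95]. Speed limits (degrees/s): [159.86, 159.86, 180, 180, 180, 180].

INTERFACE

Orientations are given as [roll, pitch, yaw] about the fixed x, y, z axes, in that order (R = Rz(yaw) Ry(pitch) Rx(roll)).
In Python, from station import * gives the robot as it stands. Calls block until the motion is done:
- goto(position, orientation): joint-space move of the TCP to a pose.
- move_l(position, attitude=None, speed=150): straight line of the TCP; attitude=None keeps the orientation; speed is the mean speed in mm/s.
- move_j(angles): joint-space move.
- grip(opening, squeeze=None): finger opening in mm; squeeze is the grip in N (None keeps the last); returns when the fingers have stopped.
- wait(seconds).
- solve_ik(position, orientation): joint angles nearest the present ones, or None.
- get_obs(): the state.
- get_image(name): name is "scene" or "side" or "wrist"; returns the picture (400x640x3 uint8, red, green, blue); there is no depth.
- get_calibration(name): a dict with "fx", "fy", "cx", "cy" (pixels), "R" (3x3) and "t" (3): a world point X has camera coordinates R X + t; the wrist camera has in their place "mount" (4x4, takes a point from camera to tool coordinates, whose origin is the TCP and whose axes are the flange's). Camera axes: x right, y down, z forward; pixel columns grow to the right and rows downward; lengths in mm; the calibration is good to about 2 mm. The wrist camera is an equidistant fisheye: a pixel r from the principal point sees the ray r / f radians off the axis. A picture is of the moment at which its call begins: read the wrist's pose just before it. get_calibration takes no time and is no camera call.
A pose or a line that the arm cannot do raises Unreachable and nothing moves.
- sign_off(): hands the job in; it is judged then, once.
Trained networks look in the newest picture that a camera, given by its name, has taken for a name from the list of things; names that differ only in an ending like _2 or _b are one class to them, and where a whole thing is asked for, a point or a joint stands for the part that bears it (a point fixed in the world has none). Each returns a list of dicts, best first, with "score" (0 to 1); they miss things now and then, are a little off and sometimes report something else, mostly with a low value. They report only what shows in the picture. A call takes as long as a camera call.
- spot_in(name, camera): "extent" ([centre column, centre row, width, height] in pixels, round what is visible of it).
- regions_of(name, camera): "region" (400x640 bool, what is visible of it) and "extent" ([centre column, centre row, width, height] in pixels, round what is visible of it).
The state is a dict: "t": time; "joint_pos": joint angles; "qvel": joint speeds; "effort": joint torques, N m; "tcp_pos": TCP position; "ee_rot": TCP orientation; "wrist_force": force on the tool from outside, world axes, zero at the start; "moment": the same for the moment, N m; "grip_width": finger opening in mm; "grip_force": force on a finger pad.
Only numpy, scipy, OpenCV 4.12 (cv2) and the standard library are available. Lean on these libraries where they do the work, as an engineer would, in place of code of your own. Each camera call takes 0.05 s, during which the arm holds its last target. There are 200 camera calls.

## Working session

There is one attempt and no reset: what is moved stays moved. The work goes in short steps, each a Python script; the robot and the scene stay as the last script left them, time stands still between calls to the robot, and variables do not carry over. Pictures are saved under pics/ and viewed, at most 10 in all, crops included, and the job is handed in when it is done.

```bash
mkdir -p pics; ls; python3 - <<'E'
from station import *
import cv2,numpy as np
for c in ["scene","side"]:
    im=get_image(c); cv2.imwrite(f"pics/{c}0.png",im[:,:,::-1])
    k=get_calibration(c); R=np.array(k["R"]);print(c,k["fx"],k["cx"],k["cy"],"cam at",-R.T@np.array(k["t"]))
    for n in ["tester","pump_valve","pump_lever","lever_grip","vent_valve","wing_grip","vent_wing","flask_small","overcap"]:
        print(n,[(round(d["score"],2),np.round(d["extent"]).tolist()) for d in spot_in(n,c)[:2]])
o=get_obs();print(o)
print(get_calibration("wrist"))
E
```

```text
pics
scene 402.20815767025476 317.0036263241413 196.17401875999147 cam at [1202.55219923  217.73862831  807.85063206]
tester [(0.95, [269.0, 250.0, 183.0, 148.0]), (0.3, [248.0, 184.0, 15.0, 14.0])]
pump_valve [(0.87, [326.0, 198.0, 29.0, 42.0])]
pump_lever [(0.69, [336.0, 194.0, 48.0, 10.0]), (0.21, [410.0, 189.0, 14.0, 24.0])]
lever_grip []
vent_valve [(0.66, [326.0, 196.0, 26.0, 39.0])]
wing_grip [(0.52, [246.0, 184.0, 8.0, 13.0])]
vent_wing [(0.69, [246.0, 182.0, 14.0, 17.0]), (0.47, [470.0, 273.0, 30.0, 33.0])]
flask_small [(0.75, [292.0, 183.0, 16.0, 18.0]), (0.29, [325.0, 198.0, 28.0, 41.0])]
overcap [(0.45, [344.0, 197.0, 3.0, 3.0])]
side 416.2528227745971 319.8315411267662 199.29970628244646 cam at [ 373.08763511 1016.9968704   746.80169127]
tester [(0.91, [274.0, 209.0, 137.0, 103.0]), (0.63, [327.0, 202.0, 9.0, 27.0])]
pump_valve [(0.78, [308.0, 211.0, 38.0, 24.0])]
pump_lever [(0.66, [302.0, 208.0, 3.0, 24.0])]
lever_grip []
vent_valve [(0.71, [251.0, 331.0, 21.0, 45.0]), (0.44, [305.0, 182.0, 21.0, 10.0])]
wing_grip []
vent_wing [(0.52, [305.0, 171.0, 12.0, 11.0])]
flask
[... 516 characters left out ...]
82918]), 'ee_rot': array([1.79999343e+02, 1.08384049e-03, 1.78102433e+01]), 'wrist_force': array([ 0.31188972,  0.18450432, -0.16532821]), 'moment': array([0.03509393, 0.00837795, 0.02459346]), 'grip_force': 0.0, 'grip_width': 85.36360101168268}
{'fx': 309.70691628693146, 'fy': 309.70691628693146, 'cx': 321.2395383167905, 'cy': 197.86847730573695, 'mount': array([[ 3.62076557e-04, -9.49864245e-01, -3.12662415e-01,
         8.05910867e+01],
       [ 9.99999168e-01, -4.32883327e-05,  1.28955153e-03,
        -5.71172368e-01],
       [-1.23843352e-03, -3.12662621e-01,  9.49863438e-01,
        -1.42338379e+02],
       [ 0.00000000e+00,  0.00000000e+00,  0.00000000e+00,
         1.00000000e+00]])}
```

```bash
python3 - <<'E'
import cv2,numpy as np
a=cv2.imread("pics/scene0.png");b=cv2.imread("pics/side0.png")
a=cv2.resize(a[140:330,160:413],(800,600),interpolation=3)
b=cv2.resize(b[130:320,180:433],(800,600),interpolation=3)
cv2.imwrite("pics/a.png",a);cv2.imwrite("pics/b.png",b)
E
```

```text
(no output)
```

View pics/a.png

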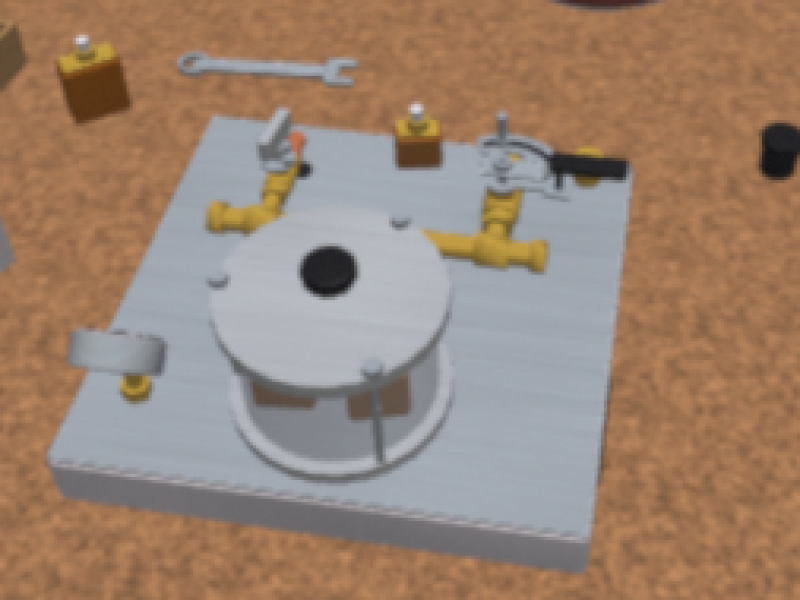

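View pics/b.png

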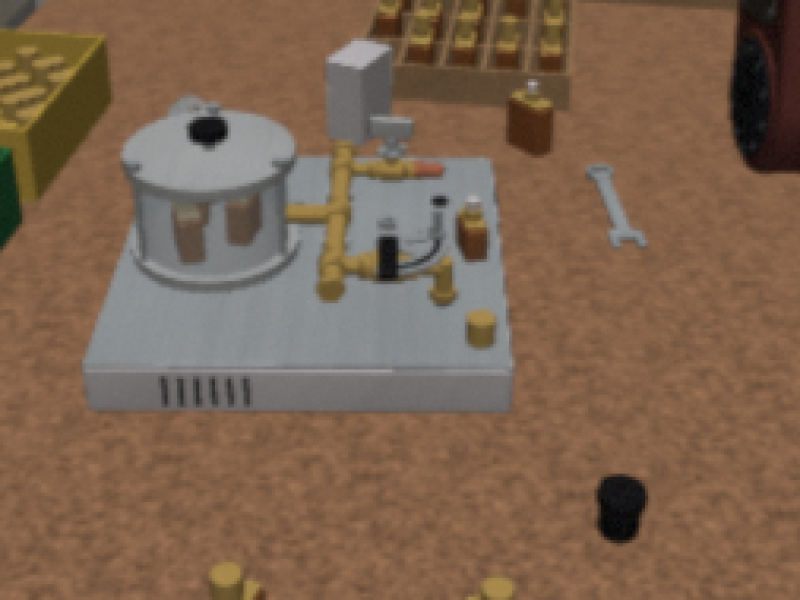

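The scene view shows the tester with its front towards the robot: the wing is at crop (275,140), the pump stem at (500,160) and the lever sleeve end at (628,168), and the stop bolt stands up at (500,125). I'll locate the deck from its corners.

```bash
cat > h.py <<'E'
from station import *
import numpy as np, cv2
from scipy.spatial.transform import Rotation as Ro
def ray(c,px,obs=None):
    k=get_calibration(c); x=(px[0]-k["cx"])/k["fx"]; y=(px[1]-k["cy"])/k["fy"]
    if c!="wrist":
        R=np.array(k["R"]); o=-R.T@np.array(k["t"]); d=R.T@np.array([x,y,1.])
    else:
        r=np.hypot(x,y); s=np.sin(r)/max(r,1e-9); M=np.array(k["mount"])
        T=Ro.from_euler("xyz",obs["ee_rot"],degrees=True).as_matrix()
        o=T@M[:3,3]+obs["tcp_pos"]; d=T@M[:3,:3]@np.array([x*s,y*s,np.cos(r)])
    return o,d/np.linalg.norm(d)
def onz(c,px,z,obs=None):
    o,d=ray(c,px,obs); return o+d*(z-o[2])/d[2]
def tri(rays):
    A=sum(np.eye(3)-np.outer(d,d) for o,d in rays); b=sum((np.eye(3)-np.outer(d,d))@o for o,d in rays)
    return np.linalg.solve(A,b)
def proj(X,obs):
    k=get_calibration("wrist"); M=np.array(k["mount"])
    T=Ro.from_euler("xyz",obs["ee_rot"],degrees=True).as_matrix()
    p=M[:3,:3].T@(T.T@(np.array(X,float)-obs["tcp_pos"])-M[:3,3])
    q=np.hypot(p[0],p[1]); r=np.arctan2(q,p[2])
    return np.array([k["cx"]+k["fx"]*r*p[0]/q,k["cy"]+k["fy"]*r*p[1]/q])
E
python3 - <<'E'
from h import *
np.set_printoptions(precision=1,suppress=True)
f=lambda u,v:(160+u/3.162,140+v/3.158); g=lambda u,v:(180+u/3.162,130+v/3.158)
for n,p in dict(FR=(215,118),FL=(632,172),BL=(590,540),BR=(50,462)).items(): print(n,onz("scene",f(*p),60))
for n,p in dict(FR=(493,158),FL=(512,368),BL=(85,365)).items(): print(n,onz("side",g(*p),60))
print("lever end",onz("scene",f(628,168),150),onz("side",g(388,238),153))
print("wing",onz("scene",f(275,137),150),onz("side",g(391,126),150))
print("stem wing tri",tri([ray("scene",f(275,137)),ray("side",g(391,126))]))
print("bolt top",tri([ray("scene",f(502,116)),ray("side",g(440,200))]))
print("knob",tri([ray("scene",f(328,270)),ray("side",g(208,129))]))
E
```

```text
FR [ 446.1 -252.9   60. ]
FL [407.3 118.1  60. ]
BL [761.1 163.3  60. ]
BR [ 808.2 -206.1   60. ]
FR [ 438.2 -261.3   60. ]
FL [394.  114.7  60. ]
BL [753.6 160.3  60. ]
lever end [499.6 126.3 150. ] [507.7  69.4 153. ]
wing [ 544.2 -142.5  150. ] [ 535.5 -145.8  150. ]
stem wing tri [ 537.3 -146.8  146.7]
bolt top [471.9  17.5 158.7]
knob [691.5 -37.7 188. ]
```

```bash
python3 - <<'E'
from h import *
import pickle
print(grasp_offset)
S={}
for n,p in dict(vent=(515,-150,262),pump=(495,35,262)).items():
    goto(p,[180,0,7]); wait(0.2); o=get_obs(); im=get_image("wrist"); S[n]=o
    cv2.imwrite(f"pics/w_{n}.png",im[:,:,::-1]); print(o["tcp_pos"],o["ee_rot"],o["joint_pos"],o["t"])
    for q in ["vent_wing","vent_valve","pump_valve","pump_lever","overcap","flask_small"]:
        print(q,[(round(d["score"],2),np.round(d["extent"]).tolist()) for d in spot_in(q,"wrist")[:2]])
pickle.dump(S,open("s.pkl","wb"))
a=[cv2.imread(f"pics/w_{n}.png")for n in S]
cv2.imwrite("pics/w1.png",np.hstack([cv2.resize(x[:, 120:520],(400,400)) for x in a]))
for yaw in (-3,-88,177,92): print(yaw, solve_ik([537,-147,140],[180,0,yaw]))
E
```

```text
18.700000000000003
[ 514.84346213 -150.73346894  261.91131506] [1.79998796e+02 1.16017280e-02 6.93102217e+00] [-2.38124276e+01  1.71397824e-01  1.02526508e+02 -7.14033375e-03
  7.73114498e+01  5.92581191e+01] 3.1917
vent_wing [(0.86, [321.0, 168.0, 18.0, 55.0])]
vent_valve [(0.74, [238.0, 225.0, 39.0, 35.0]), (0.59, [322.0, 163.0, 33.0, 90.0])]
pump_valve [(0.95, [145.0, 172.0, 75.0, 95.0])]
pump_lever []
overcap []
flask_small [(0.96, [239.0, 224.0, 40.0, 33.0]), (0.46, [479.0, 261.0, 53.0, 52.0])]
[495.45891221  33.53832566 262.03749588] [ 1.79977618e+02 -7.24485978e-03  6.86662603e+00] [-4.21816751e+00 -4.99949310e+00  1.07497381e+02 -2.10716709e-02
  7.74906996e+01  7.89197699e+01] 4.5083
vent_wing [(0.74, [508.0, 174.0, 29.0, 48.0]), (0.42, [177.0, 274.0, 27.0, 28.0])]
vent_valve [(0.85, [491.0, 169.0, 31.0, 79.0])]
pump_valve [(0.85, [311.0, 173.0, 84.0, 106.0])]
pump_lever []
overcap [(0.91, [274.0, 229.0, 27.0, 27.0])]
flask_small [(0.84, [397.0, 226.0, 39.0, 36.0]), (0.18, [177.0, 274.0, 30.0, 27.0])]
-3 [-2.25320823e+01  9.73573620e+00  1.06045755e+02 -2.54444375e-14
  6.42185084e+01  7.04679177e+01]
-88 None
177 [ -22.53208226    9.7357362   106.04575541    0.           64.21850839
 -109.53208226]
92 [-22.53208226   9.7357362  106.04575541   0.          64.21850839
 -24.53208226]
```

View pics/w1.png

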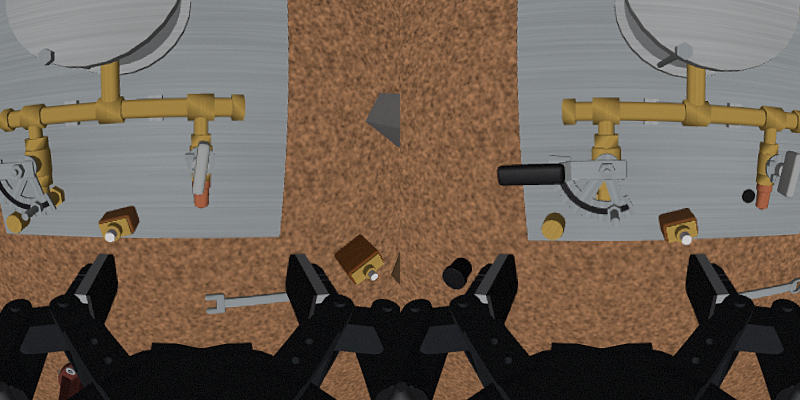

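Left half: the wing runs from crop (205,143) to (198,190), slightly clockwise of the pipe. Right half: the lever sleeve end is at (498,175), the stem at about (607,168) and the bolt at (620,212). I'll zoom in for exact pixels.

```bash
python3 - <<'E'
import cv2,numpy as np
a=cv2.imread("pics/w_vent.png")[120:220,285:365];b=cv2.imread("pics/w_pump.png")[120:240,210:370]
a=cv2.resize(a,None,fx=4,fy=4,interpolation=cv2.INTER_CUBIC);b=cv2.resize(b,None,fx=3,fy=3,interpolation=cv2.INTER_CUBIC)
c=np.zeros((400,800,3),np.uint8);c[:400,:320]=a;c[:360,320:800]=b;cv2.imwrite("pics/z.png",c)
E
```

```text
(no output)
```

View pics/z.png

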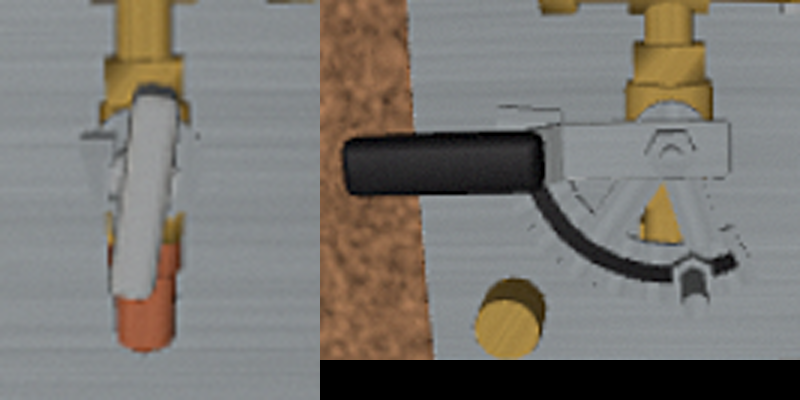

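```bash
python3 - <<'E'
from h import *
import pickle
np.set_printoptions(precision=1,suppress=True)
S=pickle.load(open("s.pkl","rb")); v,p=S["vent"],S["pump"]
ang=lambda d:np.degrees(np.arctan2(d[1],d[0]))
A=onz("wrist",(324.25,143.75),157,v);B=onz("wrist",(318.5,193.75),157,v)
print("wing",A,B,(A+B)/2,"len",np.linalg.norm(A-B),"ang",ang(A-B))
# pipe axis: header tees and sileneer
E=onz("wrist",(217.7,175),150,p);I=onz("wrist",(284.3,173.3),150,p);N=onz("wrist",(326.7,167.7),160,p)
print("lever end",E,"inner",I,"len",np.linalg.norm(E-I),"ang",ang(E-I),"nut",N,ang(E-N),np.linalg.norm((E-N)[:2]))
for q,z in(((334.3,207.3),127),((335,215),154)): b=onz("wrist",q,z,p); print("bolt",b,ang(b-N),np.linalg.norm((b-N)[:2]))
# header ends in vent picture (crop col+120)
H1=onz("wrist",(120+240,107),100,v);H2=onz("wrist",(120+5,119),100,v);print("header",H1,H2,ang(H2-H1)-90)
print("dist stems",np.linalg.norm((N-(A+B)/2)[:2]),ang(N-(A+B)/2)-90)
E
```

```text
wing [ 559.6 -147.4  157. ] [ 517.3 -147.8  157. ] [ 538.5 -147.6  157. ] len 42.35285647664353 ang 0.5691041129961605
lever end [502.4 126.1 150. ] inner [510.3  67.1 150. ] len 59.51818737816668 ang 97.64010767811754 nut [521.5  32.5 160. ] 101.54416801769825 95.55111143317917
bolt [476.9  19.  127. ] -163.12301965354573 46.66741629995386
bolt [479.5  19.8 154. ] -163.21719892809855 43.93174102044234
header [ 592.3 -179.1  100. ] [561.1  76.3 100. ] 6.976884132771389
dist stems 180.92204800340173 5.367773251216562
```

Measurements agree (wing length 42, stem spacing 181, lever end to stem 95). Next I'll turn the vent.

```bash
python3 - <<'E'
from h import *
np.set_printoptions(precision=2,suppress=True)
P=[538.3,-147.6]; y0=180.6
goto(P+[230],[180,0,y0]); grip(45,40)
move_l(P+[136]); grip(0,40); o=get_obs(); print(o["t"],o["grip_width"],o["wrist_force"],o["moment"])
def log(y): 
    o=get_obs(); print(y,round(o["t"],2),o["ee_rot"][2],o["wrist_force"],o["moment"],round(o["grip_width"],2)); return o
for y in (150,120,103): goto(P+[136],[180,0,y]); log(y)
y=103
m0=get_obs()["moment"][2]
while y>92:
    y-=1; goto(P+[136],[180,0,y]); wait(0.1); m=log(y)["moment"][2]
    if abs(m-m0)>0.6: break
wait(0.3); log(y)
cv2.imwrite("pics/v1.png",get_image("wrist")[:,:,::-1])
E
```

```text
9.3333 8.999251812984305 [-0.58  1.9   5.39] [ 0.4   0.07 -0.08]
150 9.91 149.98152006851396 [-1.37  0.06  5.86] [ 0.05  0.21 -0.15] 8.86
120 10.47 119.99406977070555 [-2.12 -1.28  6.39] [-0.14  0.47 -0.13] 9.22
103 10.86 102.99570832075094 [-3.91 -1.69  6.29] [-0.16  0.63 -0.16] 8.74
102 11.21 102.04608599636543 [-3.24 -1.17  7.79] [-0.17  0.64  0.06] 9.28
101 11.56 101.048775653932 [-4.23  0.09  7.69] [-0.23  0.63  0.01] 8.96
100 11.91 100.04720359871393 [-4.13 -1.05  6.88] [-0.21  0.61  0.02] 8.88
99 12.26 99.04827373107939 [-3.75 -1.06  6.93] [-0.17  0.66  0.05] 9.03
98 12.61 98.04628629687289 [-5.17 -1.9   5.96] [-0.25  0.7   0.09] 8.73
97 12.96 97.10207932336479 [-4.58 -1.07  7.44] [-0.19  0.68  0.27] 8.67
96 13.31 96.22144330909182 [-4.18 -0.63  6.98] [-0.18  0.65  0.67] 8.69
96 13.61 96.21957454886218 [-4.06 -1.7   7.52] [-0.23  0.66  0.71] 9.04
```

```bash
python3 - <<'E'
from h import *
np.set_printoptions(precision=2,suppress=True)
P=[538.3,-147.6]
grip(45); move_l(P+[235]); 
S=np.array([516.,31.]); Z=139
def pose(th,d,z=Z,r=72):
    a=np.radians(th);u=np.array([np.cos(a),np.sin(a)]);t=np.array([-u[1],u[0]])
    return list(S+r*u-d*t)+[z],[180,0,th]
def ft(th,f): a=np.radians(th); return f[1]*np.cos(a)-f[0]*np.sin(a)
th=97.6
goto(*pose(th,45,235)); grip(0,40)
o=get_obs(); im=get_image("wrist"); cv2.imwrite("pics/v2.png",im[:,:,::-1])
print(o["t"],o["tcp_pos"],o["grip_width"])
move_l(*pose(th,45)); wait(.2); f0=get_obs()["wrist_force"]; print("base",f0,get_obs()["t"])
d=40
for d in (34,30,27,25,23,21,19):
    move_l(*pose(th,d),speed=60); wait(.1); o=get_obs(); f=o["wrist_force"]-f0; print(d,round(o["t"],2),f,-ft(th,f))
    if -ft(th,f)>2: break
E
```

```text
16.4 [551.17 107.93 235.05] 0.07750846007484372
base [-0.04  0.45  0.28] 17.4417
34 17.88 [ 0.46 -1.02 -0.82] 0.32210412088762846
30 18.23 [-0.21 -0.99 -1.05] -0.33467307534323254
27 18.57 [-0.54 -0.56 -0.3 ] -0.6061382865313618
25 18.93 [ 0.75 -0.44  0.26] 0.6856868226988893
23 19.27 [ 0.3  -1.53 -0.41] 0.0936602466980383
21 19.62 [-0.08 -0.04  0.55] -0.07996129562788154
19 19.98 [ 4.78 -0.44 -2.43] 4.677312062935277
```

View pics/v2.png

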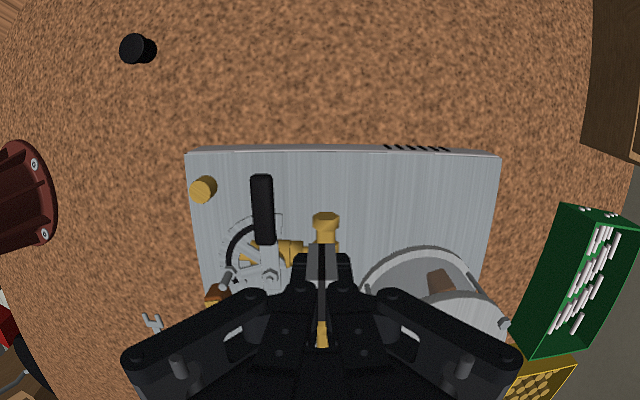

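The wrist view shows the lever sleeve at (262,210), still square, with the closed fingers beside it. The first push force came at d≈19. Before opening, I'll check that the wing is still shut.

```bash
python3 - <<'E'
from h import *
a=get_image("scene")[150:220,215:295,::-1];b=get_image("side")[150:220,270:350,::-1]
cv2.imwrite("pics/s2.png",np.hstack([cv2.resize(x,(400,350),interpolation=cv2.INTER_CUBIC) for x in(a,b)]))
E
```

```text
(no output)
```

View pics/s2.png

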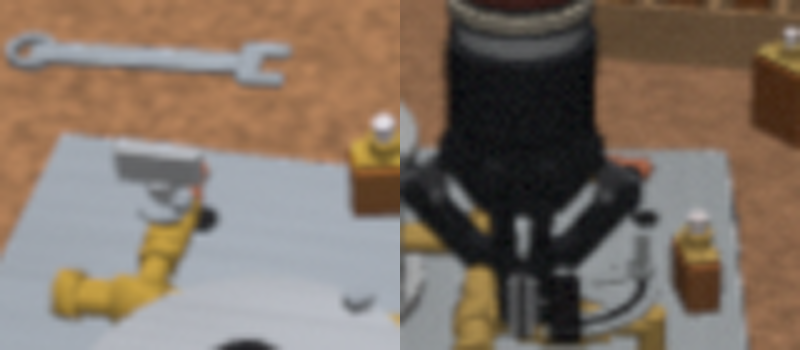

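The wing stands parallel to the header, from (115,150) to (205,170) in the left crop, so the vent is shut. Swinging the lever now.

```bash
python3 - <<'E'
from h import *
np.set_printoptions(precision=2,suppress=True)
S=np.array([516.,31.]); Z=139; f0=np.array([0.1,-.3,-.1])
def pose(th,d,z=Z,r=72):
    a=np.radians(th);u=np.array([np.cos(a),np.sin(a)]);t=np.array([-u[1],u[0]])
    return list(S+r*u-d*t)+[z],[180,0,th]
def F(th):
    fs=[]
    for _ in range(4): fs.append(get_obs()["wrist_force"]-f0); wait(.02)
    f=np.mean(fs,0); a=np.radians(th); return -(f[1]*np.cos(a)-f[0]*np.sin(a)),f
th=97.6; ok=True
while th<157:
    th+=6; move_l(*pose(th,19.5),speed=60); f,_=F(th); print(round(th,1),round(get_obs()["t"],2),round(f,2),end="; ")
    if f>9: ok=False; break
print()
while ok and th<192 and get_obs()["t"]<50:
    th+=0.6 if f>7 else 0.8; move_l(*pose(th,19.5),speed=30); f,v=F(th); print(round(th,1),round(f,2),end="; ")
    if f>11.5: break
wait(.3); print(F(th),get_obs()["t"],get_obs()["tcp_pos"],get_obs()["ee_rot"])
open("th","w").write(str(th))
E
```

```text
103.6 20.42 4.08; 109.6 20.77 3.22; 115.6 21.12 3.59; 121.6 21.47 4.23; 127.6 21.82 3.06; 133.6 22.17 3.42; 139.6 22.52 3.71; 145.6 22.87 3.02; 151.6 23.22 3.87; 157.6 23.57 4.04; 
158.4 4.95; 159.2 5.14; 160.0 4.96; 160.8 5.6; 161.6 5.25; 162.4 5.14; 163.2 5.56; 164.0 5.39; 164.8 5.22; 165.6 5.01; 166.4 5.34; 167.2 5.57; 168.0 4.93; 168.8 5.77; 169.6 5.39; 170.4 5.64; 171.2 5.7; 172.0 5.39; 172.8 4.9; 173.6 5.82; 174.4 5.83; 175.2 5.48; 176.0 6.01; 176.8 5.38; 177.6 6.64; 178.4 9.1; 179.0 10.85; 179.6 11.96; (np.float64(11.778597002696104), array([-0.23, 11.78,  1.81])) 32.8 [443.87  53.49 138.86] [179.69  -0.05 179.47]
```

```bash
python3 - <<'E'
from h import *
S=np.array([516.,31.]); Z=139
def pose(th,d,z=Z,r=72):
    a=np.radians(th);u=np.array([np.cos(a),np.sin(a)]);t=np.array([-u[1],u[0]])
    return list(S+r*u-d*t)+[z],[180,0,th]
th=float(open("th").read())+.6
move_l(*pose(th,19.5),speed=30); wait(.4); print(get_obs()["wrist_force"])
move_l(*pose(th,45),speed=40); wait(.1); print(get_obs()["wrist_force"])
move_l(*pose(th,60,250)); o=get_obs(); print(o["t"])
im=get_image("scene")[140:230,215:365,::-1];b=get_image("side")[130:240,270:370,::-1]
cv2.imwrite("pics/f.png",np.hstack([cv2.resize(im,(450,270),interpolation=2),cv2.resize(b,(245,270),interpolation=2)]))
E
```

```text
[-0.17841813 13.41832383  1.29719669]
[-0.37496985 -0.08740696  0.63777213]
35.2417
```

View pics/f.png

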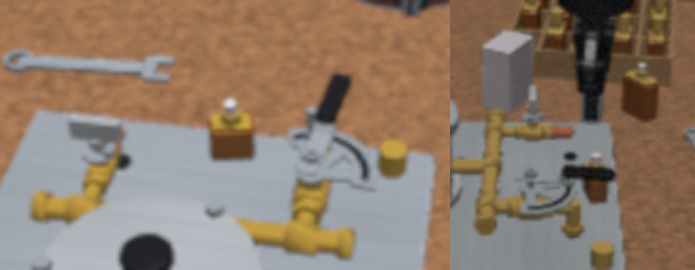

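The lever (335,95) rests against the bolt, the wing (95,130) is square across its pipe, and the bottle and cap are where they were. Handing in.

```bash
python3 -c "
from station import *
print(sign_off())"
```

```text
the job is handed in; nothing more can be done
None
```

I shut the vent against its stop, then opened the pump lever until it met the stop bolt with a firm push (about 13 N at the grip). It was left resting there with the arm clear, and I handed the job in at about 35 s of the 62 s allowed. No pass or fail result came back.

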